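# Nest the empty pull boxes and slide the stack into its storage bay

## Task

Nest the three empty open grey steel boxes one inside the other, upright and sitting fully down: the middle one in the large one and the small one in the middle one. Let go, and then slide the whole stack along the bench, without lifting the large box, in through the mouth of the wooden storage bay until it is square against the bay's back batten. Leave everything else on the bench where it is.

Things in the scene. Friction and masses are not known exactly. Their poses are not given: they have to be found in the camera images.
- large_box: largest open-topped square grey steel box, no tab: 120 x 120 mm outside, 80 mm high, wall and floor 4 mm (112 mm clear inside). Origin: centre of its underside; x and y along its sides, z up. It stands open side up and is too wide to grasp across.
- middle_box: middle open-topped square grey steel box: 100 x 100 mm outside, 78 mm high, wall and floor 4 mm (92 mm clear inside), with one upright hanging tab. Origin: centre of its underside; x and y along its sides, the tab on the +x side. Fits the large box with 6 mm play each side.
- middle_box_tab (a point): centre of the top edge of the middle box's tab: the tab is 8 mm thick (along the box's x), 36 mm wide (along its y) and rises 40 mm above the rim. The tab is centred over the +x wall, 48 mm from the box's axis.
- small_box: small open-topped square grey steel box: 80 x 80 mm outside, 76 mm high, wall and floor 4 mm, with one upright hanging tab. Origin: centre of its underside; x and y along its sides, the tab on the +x side. Fits the middle box with 6 mm play each side; any quarter turn fits, but fingers on its tab need its tab on another side than the middle box's tab.
- small_box_tab (a point): centre of the top edge of the small box's tab: 8 mm thick (along the box's x), 36 mm wide, 40 mm above the rim, centred over the +x wall, 38 mm from the box's axis.
- bay: storage bay: timber battens 40 mm high fixed to the bench, no floor. Origin: on the bench, where the centre of the large box stands when home. The mouth opens to the bay's -y; the back batten's inner face is at y = +60 mm, the side battens' inner faces at x = -70 and +70 mm from y = +66 to -16 mm, then flaring outwards to about x = -95 and +95 mm at y = -76 mm. Slide the box in along +y.
- covered_box: bystander among the boxes: grey steel box with its cover on, 94 x 94 x 55 mm, origin under its centre. Not to be nested or moved.
- breaker_carton: bystander: cardboard carton 75 x 90 x 55 mm, origin under its centre.
- fuse_carton: bystander: cardboard carton 60 x 110 x 45 mm, origin under its centre.
- spray_can: bystander: white bottle, 60 mm across, 170 mm high, origin under its centre.
- screw_jar: bystander: jar, 64 mm across, 55 mm high, origin under its centre.
- coupling: bystander: aluminium cup-shaped fitting 52 mm across, 50 mm high, origin under its centre.
- bushing: bystander beside the way to the bay: steel cup-shaped fitting 52 mm across, 40 mm high, origin under its centre.
There are look-alikes about, which are no part of the job. Leave any purple look-alike of the large_box alone.

How it is judged:
By the outcome, as a careful person would: the job done as asked, in the order asked, and still so for the second after the job is handed in, with the robot touching nothing.
It also fails if it takes over 72 s, if anything falls off the work surface, if the arm or the gripper's body presses on something with over 40 N, if the wrist force passes 120 N, or if a joint passes its speed limit or range.

## Robot

A 6-joint arm with a two-finger parallel gripper is mounted at the origin on the work surface. World frame = base frame: x ahead of the robot, y to its left, z up, the work surface at z = 0. Lengths are in m, angles in rad, forces in N, time in s.
With the tool pointing down it reaches from about 0.225 to 0.725 m from the base axis. Payload 3.1 kg.
Tool frame: the origin (TCP) lies on the centre line of the jaws, within the pads' length; the fingertips stand 14 mm ahead of it and the grasp point (between the pads) lies 5 mm behind it; x points along the fingers, z is the direction in which the jaws open and shut, and the axes are right-handed (so a half turn about x gives the same grasp; the last joint's range is limited). The gripper opens to 85 mm and grips with 20 to 120 N. Pads are 22 mm wide; open, the fingers measure 114 mm over their backs; the gripper's body (76 mm by 85 mm) begins 54 mm behind the grasp point. The pads swing forward as they close: fully open they stand 13 mm farther back than shut.
Start: joints at [-1.446, 0.048, 0.099, 1.622, 0, 1.443], TCP at [0.131, -0.508, 0.224] pointing down, gripper open.
Joint ranges: [-2.91, 2.91], [-0.99, 1.94], [-1.21, 1.42], [-2.12, 2.29], [-1.49, 1.47], [-3.14, 3.14]. Speed limits (rad/s): [2.79, 2.79, 3.14, 3.14, 3.14, 3.14].

## Interface

Orientations are given as a rotation vector (axis times angle).
In Python, from station import bot gives the robot as it stands. The module is installed in compiled form; this text tells all that it offers.
- The arm moves only by the shell command python3 -m handwheel 'ROWS' [FORCE]. ROWS is JSON, one flat list of numbers, 7 for each row, row after row: the gripper command: -1 is fully open, 1 is shut, values between are in proportion, then the shift along the tool's x, y, z in m, then the turn, a rotation vector about the tool's x, y, z in degrees. In form: [jaw, x, y, z, ax, ay, az, jaw, x, y, z, ax, ay, az, ...]. A call has 1 to 12 rows; each row shifts and turns the commanded pose from where the row before left it, along the tool's axes as they then stand; what a row does not reach is not made up. A row lasts 1/8 s, in which the tool goes at most 62.5 mm and 10.7 degrees, less where a joint would pass 70% of its speed; a pose out of reach is approached as far as the arm can. A call is refused whole if a number of a shift passes 0.0625 or a number of a turn 10.7, either way. A call with a gripper value outside its range is refused whole. The fingers move at their own pace and stop on an object; FORCE is the grip in N (left out, the last holds). Time passes only in rows, so rows that do not move let the fingers close. It gives the time, the measured TCP pose, the force and the opening at its end, in the units of the state.
- bot.get_obs(): the state, without advancing time (a new reading comes with each control period).
- bot.snapshot(name): name is "scene" or "top" or "wrist"; returns the picture (420x560x3 uint8, red, green, blue); there is no depth.
- bot.camera_model(name): a dict with "camera_matrix" (3x3 intrinsics, pixels), "world_to_cam" (4x4, takes a point from world to camera coordinates). Camera axes: x right, y up, looking along -z (the intrinsics and any distortion apply to the point x, -y, -z); pixel columns grow to the right and rows downward; lengths in m; the calibration is good to about 2 mm. A picture is of the moment at which its call begins: read the wrist's pose just before it. camera_model takes no time and is no camera call; for the wrist camera it gives the pose at the moment of the call.
- bot.finish_job(): hands the job in, once; it reports no verdict.
The state is a dict: "time": time; "joint_pos": joint angles; "qvel": joint speeds; "joint_efforts": joint torques, N m; "ee_pos": TCP position; "eef_rot": TCP orientation; "wrist_force": force on the tool from outside, world axes, zero at the start; "torque": the same for the moment, N m; "gripper_width": opening from 0.0 (shut) to 1.0 (fully open).
Only numpy, scipy, OpenCV 4.12 (cv2) and the standard library are available. Lean on these libraries where they do the work, as an engineer would, in place of code of your own. Each camera call takes 0.05 s, during which the arm holds its last target. There are 200 camera calls.

## Working session

There is one attempt and no reset: what is moved stays moved. The work goes in short steps, Python scripts to look and compute and a shell command to move; the robot and the scene stay as the last step left them, time stands still between calls to the robot, and variables do not carry over. Pictures are saved under pics/ and viewed, about 8 in all and at most 12, crops included, and the job is handed in when it is done.

```bash
mkdir -p pics
cat > h.py <<'E'
import numpy as np, cv2
from station import bot
from scipy.spatial.transform import Rotation as R
def snap(cam,fn=None):
    m=bot.camera_model(cam); im=bot.snapshot(cam)
    if fn: cv2.imwrite('pics/'+fn,im[:,:,::-1])
    return im,m
def ray(m,px):
    K=np.array(m['camera_matrix']);T=np.array(m['world_to_cam'])
    x=np.linalg.inv(K)@[px[0],px[1],1]; d=T[:3,:3].T@np.array([x[0],-x[1],-x[2]])
    return -T[:3,:3].T@T[:3,3],d
def onz(m,px,z):
    o,d=ray(m,px); return o+d*(z-o[2])/d[2]
def proj(m,p):
    K=np.array(m['camera_matrix']);T=np.array(m['world_to_cam'])
    c=T[:3,:3]@np.array(p)+T[:3,3]; q=K@[c[0],-c[1],-c[2]]; return q[:2]/q[2]
def st():
    o=bot.get_obs(); Rm=R.from_rotvec(o['eef_rot']).as_matrix()
    print('t',o['time'],'p',np.round(o['ee_pos'],4),'F',np.round(o['wrist_force'],1),'g',round(o['gripper_width'],3)); print('tool axes cols\n',np.round(Rm,3)); return np.array(o['ee_pos']),Rm
E
python3 - <<'E'
from h import *
st()
a,m=snap('top','top0.png');b,n=snap('scene','scene0.png')
for k in (m,n): print(k.keys(),np.round(ray(k,(280,210)),3), np.round(k['camera_matrix'],1).tolist())
E
```

```text
t 0.0 p [ 0.1312 -0.5077  0.2225] F [-0.1 -0.7 -0.1] g 1.0
tool axes cols
 [[-0.     0.968  0.25 ]
 [ 0.002  0.25  -0.968]
 [-1.     0.    -0.002]]
dict_keys(['camera_matrix', 'world_to_cam']) [[ 0.257 -0.002  1.185]
 [ 0.226 -0.02  -0.974]] [[462.2, 0.0, 278.4], [0.0, 462.2, 213.1], [0.0, 0.0, 1.0]]
dict_keys(['camera_matrix', 'world_to_cam']) [[ 0.941  0.442  0.911]
 [-0.454 -0.442 -0.774]] [[381.8, 0.0, 280.9], [0.0, 381.8, 212.5], [0.0, 0.0, 1.0]]
```

View pics/top0.png

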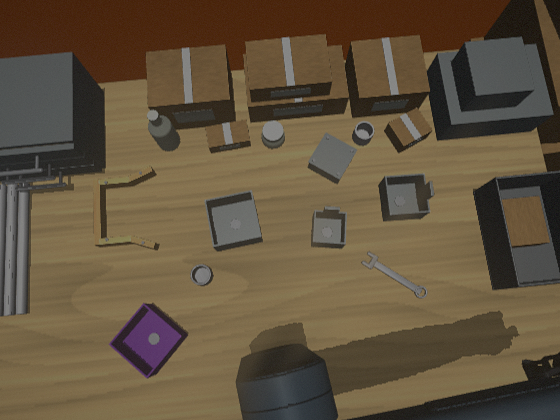

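View pics/scene0.png

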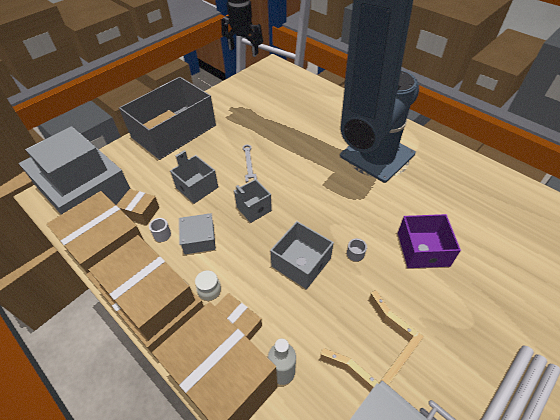

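The top view has world +x up and world +y left.

- **Large box:** the candidates are the grey box at (235,220) and the purple one at (148,340). Grey with no tab fits; purple is the look-alike to leave.
- **Middle box:** (405,197), tab to the right.
- **Small box:** (328,228), tab up.
- **Covered box:** (332,157), lid on.
- **Bay:** back batten at (99,210), mouth to the right.
- **Bushing:** (202,275).

I'll confirm these in an enlarged crop and measure.

Run:
```python
from h import *
a,m=snap('top')
c=cv2.resize(a[125:295,85:445],None,fx=2.2,fy=2.2,interpolation=cv2.INTER_CUBIC)
c=np.clip(c.astype(float)*1.5,0,255).astype(np.uint8)
cv2.imwrite('pics/crop0.png',c[:,:,::-1])
hsv=cv2.cvtColor(a,cv2.COLOR_RGB2HSV)
mask=((hsv[...,1]<60)).astype(np.uint8)*255
mask=cv2.morphologyEx(mask,cv2.MORPH_OPEN,np.ones((3,3)))
cs,_=cv2.findContours(mask,cv2.RETR_EXTERNAL,2)
for k in cs:
    if 150<cv2.contourArea(k)<5000:
        r=cv2.minAreaRect(k); print(np.round(r[0]),np.round(r[1]),round(r[2],1),'z.08',np.round(onz(m,r[0],.08),3), np.round([onz(m,p,.08)[:2] for p in cv2.boxPoints(r)],3).tolist())
y=(cv2.inRange(hsv,(15,110,120),(35,255,255)))
print('bushing',onz(m,(202,275),.04))
for p in [(99,180),(104,243),(106,183),(130,183),(153,170),(130,240),(156,246)]: print(p,np.round(onz(m,p,.04),3))
```

```text
[480. 393.] [159.  52.] -0.0 z.08 [ 0.048 -0.429  0.08 ] [[0.011, -0.243], [0.12, -0.26], [0.085, -0.619], [-0.023, -0.594]]
[286. 398.] [63. 93.] 76.6 z.08 [0.08  0.005 0.08 ] [[0.134, 0.119], [0.16, -0.09], [0.026, -0.106], [0.002, 0.097]]
[202. 274.] [20. 19.] 90.0 z.08 [0.376 0.176 0.08 ] [[0.402, 0.197], [0.398, 0.152], [0.35, 0.155], [0.355, 0.2]]
[393. 273.] [66. 14.] 29.9 z.08 [ 0.332 -0.277  0.08 ] [[0.364, -0.204], [0.392, -0.226], [0.301, -0.349], [0.274, -0.327]]
[329. 232.] [33. 29.] 3.2 z.08 [ 0.446 -0.139  0.08 ] [[0.418, -0.093], [0.488, -0.105], [0.475, -0.185], [0.405, -0.171]]
[233. 220.] [53. 50.] 77.9 z.08 [0.499 0.092 0.08 ] [[0.558, 0.161], [0.572, 0.04], [0.441, 0.024], [0.428, 0.143]]
[404. 194.] [40. 49.] 85.9 z.08 [ 0.521 -0.333  0.08 ] [[0.575, -0.277], [0.571, -0.398], [0.469, -0.388], [0.473, -0.269]]
[332. 156.] [37. 36.] 30.3 z.08 [ 0.64 -0.17  0.08] [[0.629, -0.106], [0.708, -0.161], [0.65, -0.235], [0.573, -0.179]]
[363. 133.] [19. 25.] 26.6 z.08 [ 0.693 -0.256  0.08 ] [[0.679, -0.218], [0.735, -0.254], [0.707, -0.294], [0.651, -0.258]]
[273. 134.] [
[... 754 characters left out ...]
4  0.08 ] [[0.833, -0.033], [0.833, -0.136], [0.816, -0.136], [0.816, -0.033]]
[187.  75.] [55.  8.] 86.4 z.08 [0.899 0.182 0.08 ] [[0.981, 0.193], [0.981, 0.171], [0.82, 0.171], [0.821, 0.193]]
[390.  66.] [58.  8.] 80.5 z.08 [ 0.871 -0.352  0.08 ] [[0.955, -0.341], [0.957, -0.364], [0.79, -0.363], [0.788, -0.341]]
[288.  61.] [49.  9.] 83.5 z.08 [ 0.914 -0.087  0.08 ] [[0.986, -0.075], [0.987, -0.098], [0.843, -0.098], [0.843, -0.075]]
bushing [0.37794766 0.18168472 0.04      ]
(99, 180) [0.649 0.432 0.04 ]
(104, 243) [0.482 0.421 0.04 ]
(106, 183) [0.639 0.414 0.04 ]
(130, 183) [0.633 0.352 0.04 ]
(153, 170) [0.662 0.291 0.04 ]
(130, 240) [0.483 0.356 0.04 ]
(156, 246) [0.462 0.292 0.04 ]
```

View pics/crop0.png

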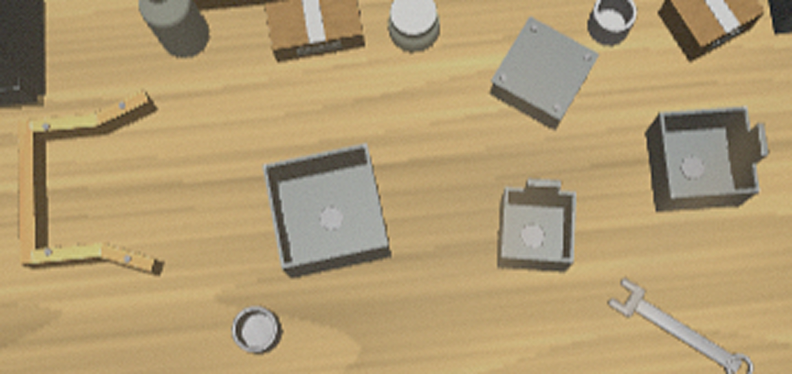

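The crop confirms the identification. Crop pixels:

- **Large rim corners:** (265,168), (367,146), (389,250), (287,266).
- **Middle rim:** (657,114), (745,108), (757,193), (662,201), tab at (763,140).
- **Small rim:** (502,195), (575,193), (573,262), (499,260), tab at (543,184).
- **Bay:** back inner edge from (35,132) to (35,248).

Run:
```python
from h import *
m=bot.camera_model('top')
def q(n,ps,z):
    w=np.array([onz(m,(p[0]/2.2+85,p[1]/2.2+125),z)[:2] for p in ps]); r=cv2.minAreaRect(w.astype(np.float32)*1000)
    print(n,w.mean(0).round(4),np.round(r[1]),round(r[2],1),'edge0 dir',[round(float(np.degrees(np.arctan2(*(w[(i+1)%len(w)]-w[i])[::-1]))),1) for i in range(len(w))])
q('large',[(265,168),(367,146),(389,250),(287,266)],.08)
q('mid',[(657,114),(745,108),(757,193),(662,201)],.078)
q('small',[(502,195),(575,193),(573,262),(499,260)],.076)
q('midtab',[(763,125),(763,158)],.118)
q('smtab',[(526,183),(561,183)],.116)
q('bayback',[(35,132),(35,248)],.04)
for p in [(35,132),(100,127),(150,105),(35,248),(103,246),(160,262),(45,132),(45,248)]: print(p,onz(m,(p[0]/2.2+85,p[1]/2.2+125),.04)[:2].round(3))
w=bot.camera_model('wrist'); T=np.array(w['world_to_cam']); o=bot.get_obs()
Rm=R.from_rotvec(o['eef_rot']).as_matrix()
c=-T[:3,:3].T@T[:3,3]; print('cam in tool',(Rm.T@(c-o['ee_pos'])).round(3),'look',(-Rm.T@T[2,:3]).round(3),'right',(Rm.T@T[0,:3]).round(3),np.round(w['camera_matrix'],0).tolist())
```

```text
large [0.5019 0.0896] [121. 117.] 6.8 edge0 dir [-83.2, -173.5, 93.3, 8.5]
mid [ 0.5205 -0.3383] [107. 101.] 88.2 edge0 dir [-91.8, 178.0, 89.1, -5.4]
small [ 0.4562 -0.1404] [84. 78.] 82.7 edge0 dir [-94.2, 170.8, 82.7, -9.2]
midtab [ 0.5181 -0.3907] [37.  0.] 170.1 edge0 dir [170.1, -9.9]
smtab [ 0.4966 -0.1482] [38.  0.] -95.8 edge0 dir [-95.8, 84.2]
bayback [0.5658 0.4279] [138.   0.] 179.1 edge0 dir [179.1, -0.9]
(35, 132) [0.635 0.427]
(100, 127) [0.633 0.351]
(150, 105) [0.654 0.291]
(35, 248) [0.497 0.429]
(103, 246) [0.491 0.351]
(160, 262) [0.466 0.287]
(45, 132) [0.634 0.415]
(45, 248) [0.495 0.418]
cam in tool [-0.149  0.068  0.   ] look [ 0.963 -0.27   0.   ] right [-0. -0.  1.] [[354.0, 0.0, 281.0], [0.0, 354.0, 209.0], [0.0, 0.0, 1.0]]
```

```bash
python3 -m handwheel '[-1,-0.003,0.0,0,8,0,0, -1,-0.003,0.0,0,8,0,0, -1,0,0.055,-0.019,0,0,0, -1,0,0.055,-0.019,0,0,0, -1,0,0.055,-0.019,0,0,0, -1,0,0.055,-0.019,0,0,0, -1,0,0.055,-0.019,0,0,0, -1,0,0.055,-0.019,0,0,0, -1,0,0.055,-0.018,0,0,0, -1,0,0,0,0,0,0]' 110
python3 - <<'E'
from h import *
st(); a,m=snap('wrist','w1.png'); cv2.imwrite('pics/w1.png',np.clip(a[:,:,::-1]*1.4,0,255).astype(np.uint8))
print(proj(m,(.519,-.386,.118)),proj(m,(.519,-.338,.078)))
E
```

```text
time: 1.4
ee_pos: [0.5229, -0.384, 0.2267]
eef_rot: [1.226, 1.203, -1.224]
wrist_force: [-0.6, -0.3, -0.6]
gripper_width: 0.999
t 1.4 p [ 0.5229 -0.384   0.2267] F [-0.6 -0.3 -0.6] g 0.999
tool axes cols
 [[-0.002  1.    -0.021]
 [ 0.003 -0.021 -1.   ]
 [-1.    -0.002 -0.003]]
[283.32183621 209.15563787] [227.64711816 197.71086269]
```

View pics/w1.png

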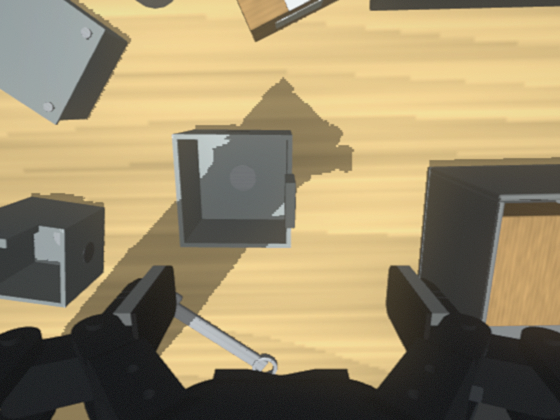

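In the wrist view, the middle box's rim corners are at (176,134), (291,131), (290,246) and (181,246). Its tab top is centred at about (291,201), spanning rows 175–228.

Run:
```python
from h import *
m=bot.camera_model('wrist')
a=onz(m,(291,176),.118);b=onz(m,(291,227),.118);print('tab',a,b,(a+b)/2)
w=np.array([onz(m,p,.078)[:2] for p in [(176,134),(291,131),(290,246),(181,246)]]);print(w.round(4),w.mean(0))
```

```text
tab [ 0.5420517  -0.39345522  0.118     ] [ 0.50234292 -0.39284932  0.118     ] [ 0.52219731 -0.39315227  0.118     ]
[[ 0.572  -0.3   ]
 [ 0.5722 -0.395 ]
 [ 0.4708 -0.3925]
 [ 0.473  -0.2942]] [ 0.52199367 -0.34541686]
```

```bash
python3 -m handwheel '[-1,0.02,-0.001,0.009,0,0,0, -1,0.045,0,0,0,0,0, -1,0.045,0,0,0,0,0, -1,0.018,0,0,0,0,0, -1,0,0,0,0,0,0, 1,0,0,0,0,0,0, 1,0,0,0,0,0,0, 1,0,0,0,0,0,0, 1,0,0,0,0,0,0, 1,0,0,0,0,0,0]' 110
```

```text
time: 2.7
ee_pos: [0.5189, -0.3953, 0.1027]
eef_rot: [1.229, 1.196, -1.227]
wrist_force: [1.0, 1.7, 4.3]
gripper_width: 0.044
```

```bash
python3 -m handwheel '[1,0,0,0,0,0,0, 1,0,0,0,0,0,0]'
python3 - <<'E'
from h import *
st(); a,m=snap('wrist'); cv2.imwrite('pics/w2.png',np.clip(a[:,:,::-1]*1.4,0,255).astype(np.uint8))
E
```

```text
time: 2.95
ee_pos: [0.5189, -0.3956, 0.1027]
eef_rot: [1.229, 1.195, -1.228]
wrist_force: [-0.1, 1.1, 5.5]
gripper_width: 0.046
t 2.95 p [ 0.5189 -0.3956  0.1027] F [-0.1  1.1  5.5] g 0.046
tool axes cols
 [[ 0.001  1.    -0.026]
 [-0.001 -0.026 -1.   ]
 [-1.     0.001  0.001]]
```

View pics/w2.png

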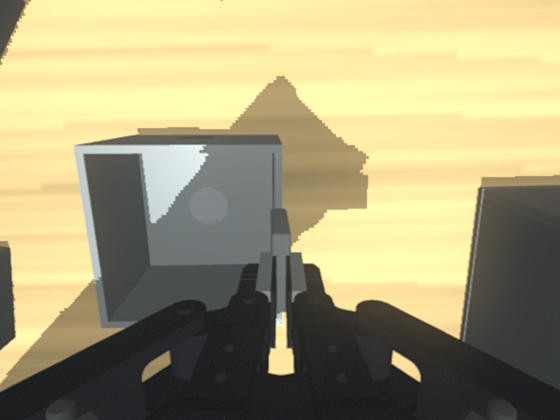

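The tab is held between the pads at about (280,230). I'll lift, turn, and carry the box to a spot from which the wrist camera can see the large box.

```bash
python3 -m handwheel '[1,-0.02,0,0,0,0,0, 1,-0.045,0,0,0,0,0, 1,-0.045,0,0,0,0,0, 1,-0.035,0,0,0,0,0, 1,0,0,0,-8,0,0, 1,0,0,0,0,0,0]' ; python3 -m handwheel '[1,0,-0.008,-0.045,0,0,0, 1,0,-0.008,-0.045,0,0,0, 1,0,-0.008,-0.045,0,0,0, 1,0,-0.008,-0.045,0,0,0, 1,0,-0.008,-0.045,0,0,0, 1,0,-0.008,-0.045,0,0,0, 1,0,-0.009,-0.045,0,0,0, 1,0,-0.009,-0.045,0,0,0, 1,0,-0.009,-0.045,0,0,0, 1,0,-0.009,-0.043,0,0,0, 1,0,0,0,0,0,0, 1,0,0,0,0,0,0]'
python3 - <<'E'
from h import *
st(); a,m=snap('wrist'); cv2.imwrite('pics/w3.png',np.clip(a[:,:,::-1]*1.4,0,255).astype(np.uint8))
E
```

```text
time: 3.75
ee_pos: [0.5181, -0.3959, 0.2452]
eef_rot: [1.126, 1.262, -1.128]
wrist_force: [0.2, 0.3, -3.2]
gripper_width: 0.044
time: 5.25
ee_pos: [0.384, 0.0398, 0.2454]
eef_rot: [1.124, 1.261, -1.128]
wrist_force: [0.8, -0.4, -2.5]
gripper_width: 0.044
t 5.25 p [0.384  0.0398 0.2454] F [ 0.8 -0.4 -2.5] g 0.044
tool axes cols
 [[-0.002  0.994  0.112]
 [-0.001  0.112 -0.994]
 [-1.    -0.002  0.001]]
```

View pics/w3.png

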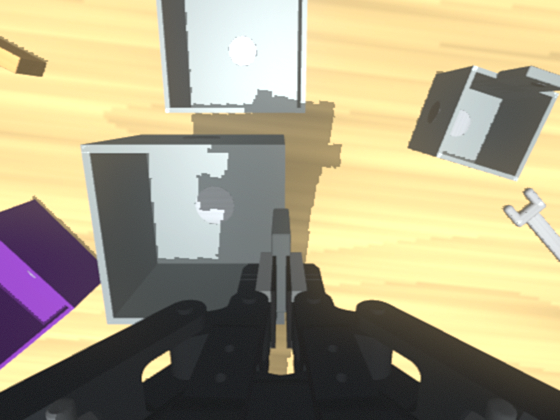

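The large box's near rim edge runs from (165,111) to (306,110), with its sides going up to (158,0) and (306,0). The held middle box's rim corners are (83,148), (285,146) and (107,323).

Run:
```python
from h import *
p,Rm=st(); m=bot.camera_model('wrist')
f=lambda px,z:onz(m,px,z)[:2]
L=[f(q,.08) for q in [(165,111),(306,110),(158,1),(306,1)]]
print('large',np.round(L,4)); ang=lambda v:np.degrees(np.arctan2(v[1],v[0]))
print('w',np.linalg.norm(L[0]-L[1]),'near edge ang',ang(L[0]-L[1])-90,'left',ang(L[2]-L[0]),'right',ang(L[3]-L[1]))
for th in [5,6.5,8]:
    t=np.radians(th);print(th,(L[0]+L[1])/2+.06*np.array([np.cos(t),np.sin(t)]))
H=[f(q,.2207) for q in [(83,148),(285,146),(107,323)]]
print('held',np.round(H,4),'w',np.linalg.norm(H[0]-H[1]),np.linalg.norm(H[0]-H[2]),ang(H[0]-H[1])-90,ang(H[0]-H[2]))
c=(H[1]+H[2])/2; print('c',c,'in tool y,z',(Rm.T@np.append(c-p[:2],0))[1:])
```

```text
t 5.3 p [0.3842 0.0395 0.2456] F [-0.6  0.7 -2.9] g 0.04
tool axes cols
 [[-0.002  0.994  0.111]
 [-0.001  0.111 -0.994]
 [-1.    -0.002  0.001]]
large [[0.4402 0.1448]
 [0.4544 0.025 ]
 [0.5237 0.1522]
 [0.5368 0.0359]]
w 0.12058804424244066 near edge ang 6.778058730087963 left 5.086004141431506 right 7.496571069589088
5 [0.50706542 0.09012556]
6.5 [0.50690805 0.09168841]
8 [0.50670983 0.09324661]
held [[0.4239 0.1402]
 [0.4357 0.0427]
 [0.3271 0.1307]] w 0.09818697369202826 0.09718877706059288 6.941367170440969 5.630895788100984
c [0.3814353  0.08671393] in tool y,z [ 0.00251523 -0.04723611]
```

```bash
python3 -m handwheel '[1,0,0.042,0.003,0,0,0, 1,0,0.042,0.003,0,0,0, 1,0,0.0414,0.003,0,0,0, 1,0,0,0,0,0,0, 1,0.03,0,0,0,0,0, 1,0.02,0,0,0,0,0, 1,0.01,0,0,0,0,0, 1,0.01,0,0,0,0,0, 1,0.01,0,0,0,0,0, 1,0,0,0,0,0,0]'
```

```text
time: 6.55
ee_pos: [0.5094, 0.0453, 0.166]
eef_rot: [1.125, 1.262, -1.126]
wrist_force: [-0.1, -0.2, -2.8]
gripper_width: 0.047
```

```bash
python3 -m handwheel '[1,0.015,0,0,0,0,0, 1,0.015,0,0,0,0,0, 1,0.015,0,0,0,0,0, 1,0.008,0,0,0,0,0, 1,0.004,0,0,0,0,0, 1,0.002,0,0,0,0,0, 1,0,0,0,0,0,0]'
```

```text
time: 7.42
ee_pos: [0.5103, 0.0453, 0.1081]
eef_rot: [1.126, 1.26, -1.125]
wrist_force: [0.2, 0.2, -3.0]
gripper_width: 0.042
```

```bash
python3 -m handwheel '[1,0.001,0,0,0,0,0, 1,0.001,0,0,0,0,0, 1,0,0,0,0,0,0]'; python3 -m handwheel '[-1,0,0,0,0,0,0, -1,0,0,0,0,0,0, -1,0,0,0,0,0,0, -1,0,0,0,0,0,0, -1,-0.04,0,0,0,0,0, -1,-0.06,0,0,0,0,0, -1,-0.06,0,0,0,0,0, -1,0,0,0,0,0,0]'
python3 - <<'E'
from h import *
st(); a,m=snap('wrist'); cv2.imwrite('pics/w4.png',np.clip(a[:,:,::-1]*1.4,0,255).astype(np.uint8))
E
```

```text
time: 7.8
ee_pos: [0.5104, 0.0452, 0.1067]
eef_rot: [1.126, 1.259, -1.125]
wrist_force: [-1.9, -0.6, 2.8]
gripper_width: 0.044
time: 8.8
ee_pos: [0.5129, 0.0453, 0.2725]
eef_rot: [1.13, 1.251, -1.117]
wrist_force: [1.2, -0.8, -0.7]
gripper_width: 0.999
t 8.8 p [0.5129 0.0453 0.2725] F [ 1.2 -0.8 -0.7] g 0.999
tool axes cols
 [[ 0.012  0.994  0.113]
 [-0.     0.113 -0.994]
 [-1.     0.012  0.002]]
```

View pics/w4.png

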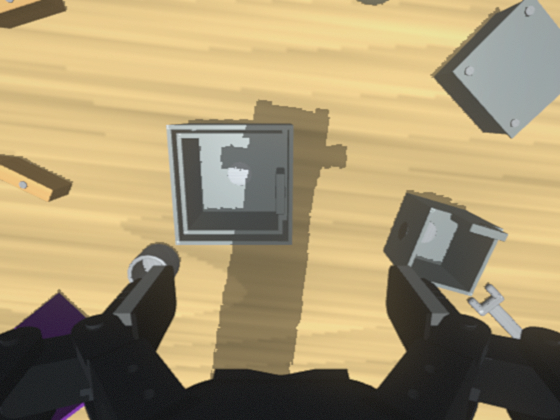

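The middle box is nested evenly inside the large one: outer rim (168,124)–(292,243), tab at (282,190). The small box is next, at about (445,240) in this view. I'll check the joint angles so the turn goes the right way.

Run:
```python
from h import *
print(np.round(bot.get_obs()['joint_pos'],3)); m=bot.camera_model('wrist')
for p in [(483,230),(507,240)]: print(onz(m,p,.116))
```

```text
[-0.042  0.027  0.169  1.705  0.     2.986]
[ 0.49808821 -0.14025912  0.116     ]
[ 0.49119695 -0.16444362  0.116     ]
```

```bash
python3 -m handwheel '[-1,0.008,-0.01,0.0485,0,0,0, -1,0.008,-0.01,0.0485,0,0,0, -1,0.008,-0.01,0.0485,0,0,0, -1,0.008,-0.01,0.0485,0,0,0, -1,0,0,0,-10.2,0,0, -1,0,0,0,-10.2,0,0, -1,0,0,0,-10.2,0,0, -1,0,0,0,-10.2,0,0, -1,0,0,0,-10.2,0,0, -1,0,0,0,-10.2,0,0, -1,0,0,0,-10.2,0,0, -1,0,0,0,0,0,0]'
python3 - <<'E'
from h import *
st(); a,m=snap('wrist'); cv2.imwrite('pics/w5.png',np.clip(a[:,:,::-1]*1.4,0,255).astype(np.uint8))
E
```

```text
time: 10.35
ee_pos: [0.4913, -0.1515, 0.2316]
eef_rot: [0.169, 1.568, -0.167]
wrist_force: [0.1, -0.3, -0.4]
gripper_width: 0.998
t 10.35 p [ 0.4913 -0.1515  0.2316] F [ 0.1 -0.3 -0.4] g 0.998
tool axes cols
 [[-0.003  0.212  0.977]
 [ 0.001  0.977 -0.212]
 [-1.     0.001 -0.003]]
```

View pics/w5.png

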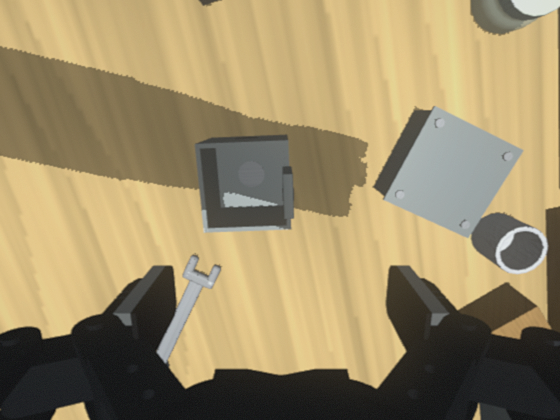

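The small box's tab top is at (289,193), spanning rows 166–220 and nearly vertical in view. Its rim corners are (196,142), (288,136), (291,229) and (206,231).

Run:
```python
from h import *
p,Rm=st(); m=bot.camera_model('wrist')
a=onz(m,(287.5,167),.116);b=onz(m,(290,220),.116);c=(a+b)/2;print('tab',a,b,c,np.linalg.norm(a-b),'boxx ang',np.degrees(np.arctan2(*(a-b)[[1,0]]))-90,'tool delta',Rm.T@(c-p))
w=np.array([onz(m,q,.076)[:2] for q in [(196,142),(288,136),(291,229),(206,231)]]);print(w.round(4),w.mean(0),'to tab',np.linalg.norm(w.mean(0)-c[:2]),np.degrees(np.arctan2(*(c[:2]-w.mean(0))[::-1])))
```

```text
t 10.4 p [ 0.4914 -0.1516  0.232 ] F [-0.   0.   0.7] g 0.998
tool axes cols
 [[-0.003  0.213  0.977]
 [ 0.001  0.977 -0.213]
 [-1.     0.001 -0.003]]
tab [ 0.50193427 -0.12643164  0.116     ] [ 0.49517221 -0.16766147  0.116     ] [ 0.49855324 -0.14704656  0.116     ] 0.041780660572149075 boxx ang -9.31409407767211 tool delta [0.11596296 0.00586023 0.00635896]
[[ 0.4297 -0.0952]
 [ 0.5071 -0.107 ]
 [ 0.4926 -0.1886]
 [ 0.4166 -0.1741]] [ 0.46148405 -0.14123601] to tab 0.03752182338260844 -8.908549553785857
```

```bash
python3 -m handwheel '[-1,0.02,0.006,0.0065,0,0,0, -1,0.045,0,0,-2.5,0,0, -1,0.045,0,0,0,0,0, -1,0.023,0,0,0,0,0, -1,0,0,0,0,0,0, 1,0,0,0,0,0,0, 1,0,0,0,0,0,0, 1,0,0,0,0,0,0, 1,0,0,0,0,0,0, 1,0,0,0,0,0,0, 1,0,0,0,0,0,0]' 110;  python3 -m handwheel '[1,-0.02,0,0,0,0,0, 1,-0.045,0,0,0,0,0, 1,-0.045,0,0,0,0,0, 1,-0.045,0,0,0,0,0, 1,0,0,0,-8,0,0, 1,0,0,0,-8,0,0, 1,0,0,0,0,0,0]'
python3 - <<'E'
from h import *
st()
E
```

```text
time: 11.78
ee_pos: [0.5002, -0.1476, 0.1017]
eef_rot: [0.131, 1.565, -0.132]
wrist_force: [-1.2, 0.3, 4.8]
gripper_width: 0.046
time: 12.65
ee_pos: [0.4995, -0.1473, 0.2547]
eef_rot: [-0.085, 1.571, 0.087]
wrist_force: [0.7, 0.1, -1.7]
gripper_width: 0.041
t 12.65 p [ 0.4995 -0.1473  0.2547] F [ 0.7  0.1 -1.7] g 0.041
tool axes cols
 [[-0.001 -0.11   0.994]
 [ 0.001  0.994  0.11 ]
 [-1.     0.001 -0.001]]
```

```bash
python3 -m handwheel '[1,0,0.047,0.02,0,0,0, 1,0,0.047,0.02,0,0,0, 1,0,0.047,0.02,0,0,0, 1,0,0,0,0,0,0, 1,0,0,0,0,0,0]'
python3 - <<'E'
from h import *
st(); a,m=snap('wrist'); cv2.imwrite('pics/w6.png',np.clip(a[:,:,::-1]*1.4,0,255).astype(np.uint8))
E
```

```text
time: 13.28
ee_pos: [0.5434, -0.0006, 0.2549]
eef_rot: [-0.087, 1.571, 0.087]
wrist_force: [-0.1, -0.4, -2.6]
gripper_width: 0.045
t 13.275 p [ 0.5434 -0.0006  0.2549] F [-0.1 -0.4 -2.6] g 0.045
tool axes cols
 [[-0.002 -0.111  0.994]
 [-0.     0.994  0.111]
 [-1.    -0.    -0.002]]
```

View pics/w6.png

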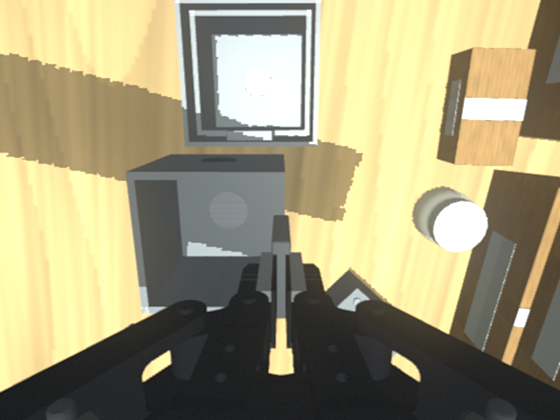

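Nest: large outer corners are (178,3), (321,2), (315,146), (186,143), and middle rim corners are (191,11), (312,10), (309,137), (196,136). Held small box rim: (128,173), (286,172), (140,311).

Run:
```python
from h import *
p,Rm=st(); m=bot.camera_model('wrist')
f=lambda px,z:onz(m,px,z)[:2]; ang=lambda v:np.degrees(np.arctan2(v[1],v[0]))
L=np.array([f(q,.08) for q in [(178,3),(321,2),(315,146),(186,143)]]);M=np.array([f(q,.082) for q in [(191,11),(312,10),(309,137),(196,136)]])
for n,W in (('L',L),('M',M)): print(n,W.mean(0),[round(float(np.linalg.norm(W[i]-W[i-1])),4) for i in range(4)],ang(W[1]-W[0]),ang(W[2]-W[3]),ang(W[0]-W[3])-90,ang(W[1]-W[2])-90)
H=np.array([f(q,p[2]-.0257) for q in [(128,173),(286,172),(140,311)]])
c=(H[1]+H[2])/2; print('held c',c,np.linalg.norm(H[0]-H[1]),np.linalg.norm(H[0]-H[2]),ang(H[1]-H[0]),ang(H[0]-H[2])-90,'tool off',(Rm.T@np.append(c-p[:2],0)))
for t in (L.mean(0),M.mean(0)): print('shift tool',Rm.T@np.append(t-c,0))
```

```text
t 13.325 p [ 0.5434 -0.0012  0.2551] F [ 0.   0.6 -1.8] g 0.043
tool axes cols
 [[-0.001 -0.11   0.994]
 [-0.     0.994  0.11 ]
 [-1.    -0.    -0.001]]
L [0.50642554 0.09051468] [0.1129, 0.1168, 0.1162, 0.1166] 6.618361816067294 4.9861075823501215 5.471239012614191 5.374080258473938
M [0.50823726 0.09116501] [0.1002, 0.0988, 0.1017, 0.1009] 6.68779015850629 5.802133053796542 4.924787759799912 6.14793523126383
held c [ 0.50580848 -0.00621176] 0.07877079581762039 0.07774597388951872 6.677512892167972 4.554609253276354 tool off [ 4.92000861e-05 -9.02081782e-04 -3.78777771e-02]
shift tool [-3.21118292e-05  9.60754223e-02  1.12204371e-02]
shift tool [-3.46173380e-05  9.65231505e-02  1.30925465e-02]
```

```bash
python3 -m handwheel '[1,0,0.048,0.0065,0,0,0, 1,0,0.0485,0.0065,0,0,0, 1,0,0,0,0,0,0, 1,0.03,0,0,0,0,0, 1,0.025,0,0,0,0,0, 1,0.012,0,0,0,0,0, 1,0.01,0,0,0,0,0, 1,0.01,0,0,0,0,0, 1,0,0,0,0,0,0]'
```

```text
time: 14.45
ee_pos: [0.5456, 0.0965, 0.1681]
eef_rot: [-0.087, 1.57, 0.087]
wrist_force: [-0.2, 0.2, -1.6]
gripper_width: 0.042
```

Bottom edge is at z = 0.066, inside with no contact force. Lowering the rest of the way.

```bash
python3 -m handwheel '[1,0.015,0,0,0,0,0, 1,0.015,0,0,0,0,0, 1,0.015,0,0,0,0,0, 1,0.008,0,0,0,0,0, 1,0.003,0,0,0,0,0, 1,0.002,0,0,0,0,0, 1,0.001,0,0,0,0,0, 1,0,0,0,0,0,0]'
```

```text
time: 15.45
ee_pos: [0.5462, 0.0967, 0.1102]
eef_rot: [-0.087, 1.568, 0.087]
wrist_force: [0.4, 0.1, -1.9]
gripper_width: 0.041
```

```bash
python3 -m handwheel '[1,0.0015,0,0,0,0,0, 1,0,0,0,0,0,0, -1,0,0,0,0,0,0, -1,0,0,0,0,0,0, -1,0,0,0,0,0,0, -1,0,0,0,0,0,0, -1,-0.03,0,0,0,0,0, -1,-0.045,0,0,0,0,0, -1,-0.045,0,0,0,0,0, -1,0,0.001,-0.05,0,0,0, -1,0,0.002,-0.05,0,0,0, -1,0,0.002,-0.05,0,0,0]'; python3 -m handwheel '[-1,0,0,0,-10.5,0,0, -1,0,0,0,-10.5,0,0, -1,0,0,0,-10.5,0,0, -1,0,0,0,-10.5,0,0, -1,0,0,0,-10.5,0,0, -1,0,0,0,-10.5,0,0, -1,0,0,0,-10.5,0,0, -1,0,0,0,-10.5,0,0, -1,0,0,0,0,0,0]'
python3 - <<'E'
from h import *
p,Rm=st(); a,m=snap('wrist'); cv2.imwrite('pics/w7.png',np.clip(a[:,:,::-1]*1.4,0,255).astype(np.uint8))
print(proj(m,(.507,.091,.084)))
E
```

```text
time: 16.95
ee_pos: [0.395, 0.0849, 0.2284]
eef_rot: [-0.087, 1.569, 0.087]
wrist_force: [-1.0, 0.5, 0.2]
gripper_width: 0.996
time: 18.08
ee_pos: [0.3962, 0.085, 0.2282]
eef_rot: [-1.213, 1.207, 1.213]
wrist_force: [-0.1, -0.8, -0.2]
gripper_width: 1.0
t 18.075 p [0.3962 0.085  0.2282] F [-0.1 -0.8 -0.2] g 1.0
tool axes cols
 [[ 0.    -1.    -0.005]
 [ 0.    -0.005  1.   ]
 [-1.    -0.     0.   ]]
[287.16112529 309.46451643]
```

View pics/w7.png

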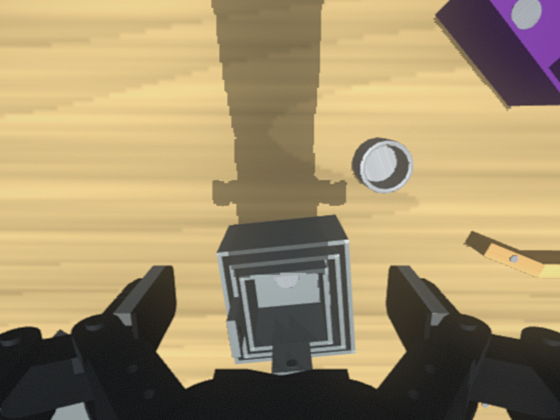

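The nest is good: the rims are level and concentric, with the middle tab on the −y side (232,340), the small tab on the +x side (290,350), and the bushing at (382,165). Next I'll lower behind the −x face and push the stack in +x to line it up with the bay.

```bash
python3 -m handwheel '[-1,0.05,0,0,0,0,0, -1,0.05,0,0,0,0,0, -1,0.05,0,0,0,0,0, -1,0.04,0,0,0,0,0, -1,0,0,0,0,0,0, -1,0,-0.012,0,0,0,0, -1,0,-0.01,0,0,0,0, -1,0,-0.01,0,0,0,0, -1,0,-0.01,0,0,0,0, -1,0,0,0,0,0,0]'; python3 -m handwheel '[-1,0,-0.008,0,0,0,0, -1,0,-0.008,0,0,0,0, -1,0,-0.008,0,0,0,0, -1,0,-0.008,0,0,0,0, -1,0,-0.008,0,0,0,0, -1,0,-0.008,0,0,0,0, -1,0,-0.006,0,0,0,0, -1,0,0,0,0,0,0]'
python3 - <<'E'
from h import *
p,Rm=st(); a,m=snap('top'); T=a[125:295,85:325]
cv2.imwrite('pics/t8.png',np.clip(cv2.resize(T,None,fx=3.2,fy=3.2,interpolation=cv2.INTER_CUBIC)[:,:,::-1]*1.5,0,255).astype(np.uint8))
E
```

```text
time: 19.38
ee_pos: [0.4391, 0.0855, 0.0386]
eef_rot: [-1.214, 1.206, 1.214]
wrist_force: [-0.6, 1.3, 0.2]
gripper_width: 1.002
time: 20.38
ee_pos: [0.4916, 0.0855, 0.038]
eef_rot: [-1.213, 1.208, 1.215]
wrist_force: [-3.7, -0.2, 2.0]
gripper_width: 0.997
t 20.375 p [0.4916 0.0855 0.038 ] F [-3.7 -0.2  2. ] g 0.997
tool axes cols
 [[-0.002 -1.    -0.006]
 [-0.001 -0.006  1.   ]
 [-1.     0.002 -0.001]]
```

View pics/t8.png

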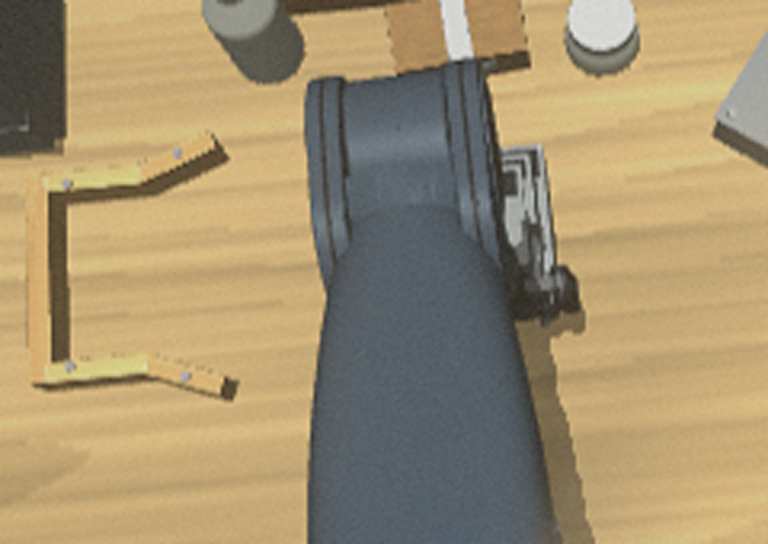

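The bay's back inner top edge runs from (48,190) to (50,364). The side inner edges are (66,191)–(143,187) and (66,362)–(148,356), and the stack's +x/−y corner is at (541,146).

Run:
```python
from h import *
m=bot.camera_model('top')
for p,z in [((48,190),.04),((50,364),.04),((66,191),.04),((143,187),.04),((66,362),.04),((148,356),.04),((541,146),.08),((552,262),.08),((212,137),.04),((225,380),.04)]: print(p,onz(m,(p[0]/3.2+85,p[1]/3.2+125),z)[:2].round(4))
print(np.round(bot.get_obs()['joint_pos'],2))
```

```text
(48, 190) [0.6369 0.4292]
(50, 364) [0.4941 0.4297]
(66, 191) [0.6346 0.4147]
(143, 187) [0.6316 0.3527]
(66, 362) [0.4944 0.4172]
(148, 356) [0.4927 0.3528]
(541, 146) [0.6203 0.0289]
(552, 262) [0.5265 0.0288]
(212, 137) [0.6683 0.2956]
(225, 380) [0.4675 0.2933]
[ 0.04  0.03 -0.3   1.25 -0.    0.03]
```

```bash
python3 -m handwheel '[-1,0,-0.004,0,0,0,0, -1,0,0,0,0,0,0, -1,0,0.02,0,0,0,0, -1,0,0.03,0,0,0,0, -1,-0.055,0,0,0,0,0, -1,-0.055,0,0,0,0,0, -1,-0.055,0,0,0,0,0, -1,-0.03,-0.03,-0.04,0,0,0, -1,0,-0.045,-0.05,0,0,0, -1,0,-0.045,-0.055,0,0,0, -1,0,0,0,0,0,0]';  python3 -m handwheel '[-1,0,0,0,10,0,0, -1,0,0,0,10,0,0, -1,0,0,0,10,0,0, -1,0,0,0,10,0,0, -1,0,0,0,10,0,0, -1,0,0,0,10,0,0, -1,0,0,0,10,0,0, -1,0,0,0,10,0,0, -1,0,0,0,10,0,0, -1,0,0,0,0,0,0]'; python3 -m handwheel '[-1,0,0,0,0,0,10, -1,0,0,0,0,0,10, -1,0,0,0,0,0,10, -1,0,0,0,0,0,0, -1,0,0,0,0,0,0]';python3 - <<'E'
from h import *
p,Rm=st(); a,m=snap('top')
hsv=cv2.cvtColor(a,cv2.COLOR_RGB2HSV)
t=np.array([.564,-.04,.045]); print('to approach, tool axes',Rm.T@(t-p), bot.get_obs()['joint_pos'])
T=a[125:295,85:325]
cv2.imwrite('pics/t9.png',np.clip(cv2.resize(T,None,fx=3.2,fy=3.2,interpolation=cv2.INTER_CUBIC)[:,:,::-1]*1.5,0,255).astype(np.uint8))
E
```

```text
time: 21.8
ee_pos: [0.5616, -0.0527, 0.2311]
eef_rot: [-1.212, 1.209, 1.209]
wrist_force: [-1.1, 0.6, 0.2]
gripper_width: 1.003
time: 23.05
ee_pos: [0.559, -0.0482, 0.234]
eef_rot: [-0.008, 1.568, 0.007]
wrist_force: [0.2, -0.1, -0.3]
gripper_width: 1.005
time: 23.68
ee_pos: [0.5588, -0.0484, 0.2336]
eef_rot: [0.403, 1.532, 0.416]
wrist_force: [-0.3, 0.3, 0.2]
gripper_width: 1.001
t 23.675 p [ 0.5588 -0.0484  0.2336] F [-0.3  0.3  0.2] g 1.001
tool axes cols
 [[-0.003 -0.008  1.   ]
 [ 0.499  0.867  0.008]
 [-0.867  0.499  0.001]]
to approach, tool axes [ 0.16768764 -0.08680452  0.0050343 ] [-0.46940861  0.31162122  0.32728664  1.84309672  0.459446    1.03140372]
```

```bash
python3 -m handwheel '[-1,0.056,-0.029,0.0017,0,0,0, -1,0.056,-0.029,0.0017,0,0,0, -1,0.056,-0.029,0.0017,0,0,0, -1,0,0,0,0,0,0, -1,0.01,0.0173,0,0,0,0, -1,0.01,0.0173,0,0,0,0, -1,0.005,0.0087,0,0,0,0, -1,0.004,0.0069,0,0,0,0, -1,0.004,0.0069,0,0,0,0, -1,0.004,0.0069,0,0,0,0, -1,0.004,0.0069,0,0,0,0, -1,0,0,0,0,0,0]'
python3 - <<'E'
from h import *
p,Rm=st(); print(bot.get_obs()['joint_pos'])
E
```

```text
time: 25.22
ee_pos: [0.5635, 0.0413, 0.046]
eef_rot: [0.404, 1.532, 0.415]
wrist_force: [0.9, -1.7, -0.2]
gripper_width: 1.004
t 25.225 p [0.5635 0.0413 0.046 ] F [ 0.9 -1.7 -0.2] g 1.004
tool axes cols
 [[-0.002 -0.006  1.   ]
 [ 0.499  0.867  0.006]
 [-0.867  0.499  0.001]]
[-0.32549844  0.29983398 -0.06249603  1.39285331  0.49172832  1.19227233]
```

```bash
python3 -m handwheel '[-1,0.006,0.0104,0,0,0,0, -1,0.006,0.0104,0,0,0,0, -1,0.006,0.0104,0,0,0,0, -1,0.006,0.0104,0,0,0,0, -1,0.006,0.0104,0,0,0,0, -1,0.006,0.0104,0,0,0,0, -1,0.006,0.0104,0,0,0,0, -1,0.006,0.0104,0,0,0,0, -1,0.005,0.0087,0,0,0,0, -1,0.004,0.0069,0,0,0,0, -1,0.002,0.0035,0,0,0,0, -1,0,0,0,0,0,0]'
python3 - <<'E'
from h import *
p,Rm=st()
a,m=snap('scene','s9.png'); print('large corners expected px',[proj(m,(.564+i*.06,p[1]+.071+j*.06,.08)).round() for i,j in ((1,-1),(1,1),(-1,1),(-1,-1))])
a=cv2.resize(a[200:400,230:470],None,fx=3.2,fy=3,interpolation=cv2.INTER_CUBIC); cv2.imwrite('pics/s9c.png',np.clip(a[:,:,::-1]*1.3,0,255).astype(np.uint8))
E
```

```text
time: 26.72
ee_pos: [0.5624, 0.1598, 0.046]
eef_rot: [0.405, 1.533, 0.416]
wrist_force: [0.9, -3.3, 0.5]
gripper_width: 1.001
t 26.725 p [0.5624 0.1598 0.046 ] F [ 0.9 -3.3  0.5] g 1.001
tool axes cols
 [[-0.003 -0.006  1.   ]
 [ 0.5    0.866  0.007]
 [-0.866  0.5    0.   ]]
large corners expected px [array([293., 296.]), array([332., 329.]), array([364., 293.]), array([325., 264.])]
```

View pics/s9c.png

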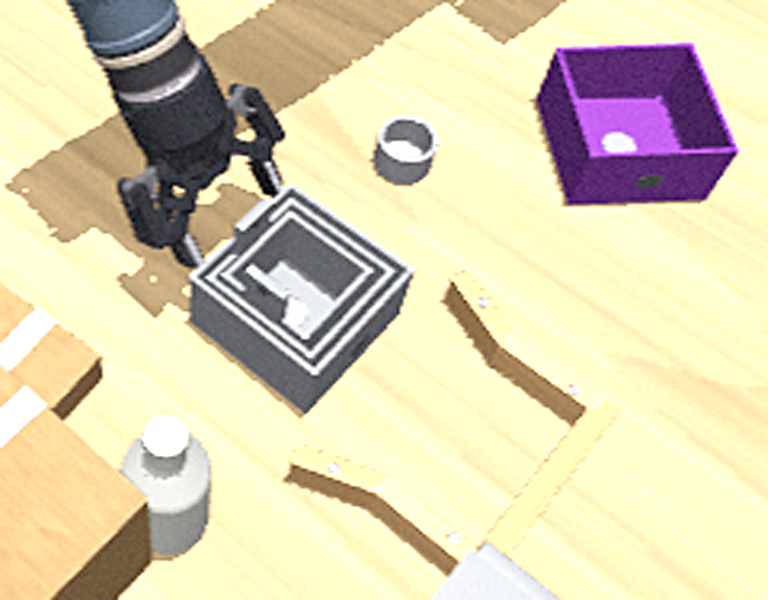

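The stack is pushed square toward the mouth, with rim corners in the crop at (190,270), (315,372), (412,268) and (290,188). The bushing and the other items are untouched. That uses up the picture budget, so from here I'll check by numbers.

Run:
```python
from h import *
m=bot.camera_model('scene'); g=lambda p,z:onz(m,(230+p[0]/3.2,200+p[1]/3),z)[:2]
W=np.array([g(p,.08) for p in [(190,270),(315,372),(412,268),(290,188)]]); print(W.round(4),W.mean(0))
B=[g(p,.04) for p in [(588,406),(490,345),(370,490),(500,540),(452,272),(290,465)]]; print(np.round(B,4))
```

```text
[[0.6185 0.1549]
 [0.6209 0.2768]
 [0.5036 0.2755]
 [0.5085 0.1611]] [0.56286545 0.21708278]
[[0.4919 0.4304]
 [0.4983 0.3506]
 [0.6504 0.3538]
 [0.6186 0.439 ]
 [0.4642 0.2926]
 [0.6741 0.3016]]
```

```bash
python3 -m handwheel '[-1,0.006,0.0104,0,0,0,0, -1,0.006,0.0104,0,0,0,0, -1,0.006,0.0104,0,0,0,0, -1,0.006,0.0104,0,0,0,0, -1,0.006,0.0104,0,0,0,0, -1,0.006,0.0104,0,0,0,0, -1,0.006,0.0104,0,0,0,0, -1,0.005,0.0087,0,0,0,0, -1,0.004,0.0069,0,0,0,0, -1,0.003,0.0052,0,0,0,0, -1,0,0,0,0,0,0]'; python3 -m handwheel '[-1,0.002,0.0035,0,0,0,0, -1,0.002,0.0035,0,0,0,0, -1,0.002,0.0035,0,0,0,0, -1,0,0,0,0,0,0]'
```

```text
time: 28.15
ee_pos: [0.5612, 0.2684, 0.0459]
eef_rot: [0.406, 1.534, 0.417]
wrist_force: [-0.1, -0.8, -0.1]
gripper_width: 1.0
time: 28.65
ee_pos: [0.5613, 0.2799, 0.0459]
eef_rot: [0.405, 1.534, 0.415]
wrist_force: [1.0, -3.6, 0.6]
gripper_width: 1.003
```

```bash
python3 -m handwheel '[-1,0.002,0.0035,0,0,0,0, -1,0.002,0.0035,0,0,0,0, -1,0.002,0.0035,0,0,0,0, -1,0,0,0,0,0,0]';  python3 -m handwheel '[-1,0.0015,0.0026,0,0,0,0, -1,0.001,0.0017,0,0,0,0, -1,0,0,0,0,0,0]'; python3 -m handwheel '[-1,0.0015,0.0026,0,0,0,0, -1,0.001,0.0017,0,0,0,0, -1,0,0,0,0,0,0]'
```

```text
time: 29.15
ee_pos: [0.5612, 0.2921, 0.0459]
eef_rot: [0.405, 1.534, 0.415]
wrist_force: [0.0, -3.5, 1.3]
gripper_width: 0.998
time: 29.52
ee_pos: [0.5612, 0.2968, 0.0459]
eef_rot: [0.405, 1.534, 0.415]
wrist_force: [0.3, -4.9, 1.3]
gripper_width: 1.003
time: 29.9
ee_pos: [0.5611, 0.302, 0.0459]
eef_rot: [0.405, 1.534, 0.415]
wrist_force: [1.1, -3.9, 0.6]
gripper_width: 1.0
```

```bash
for i in 1; do python3 -m handwheel '[-1,0.001,0.0017,0,0,0,0, -1,0.001,0.0017,0,0,0,0, -1,0,0,0,0,0,0]' | grep -E 'pos|force'; python3 -m handwheel '[-1,0.001,0.0017,0,0,0,0, -1,0.001,0.0017,0,0,0,0, -1,0,0,0,0,0,0]'| grep -E 'pos|force'; done
python3 - <<'E'
from h import *
m=bot.camera_model('top')
E
```

```text
ee_pos: [0.5611, 0.306, 0.0459]
wrist_force: [0.0, -4.5, 1.2]
ee_pos: [0.5611, 0.31, 0.0459]
wrist_force: [-0.0, -3.9, 0.7]
```

```bash
python3 -m handwheel '[-1,0.001,0.0017,0,0,0,0, -1,0.0005,0.0009,0,0,0,0, -1,0,0,0,0,0,0]' | grep -E 'pos|force'; python3 -m handwheel '[-1,0.001,0.0017,0,0,0,0, -1,0.0005,0.0009,0,0,0,0, -1,0,0,0,0,0,0]'| grep -E 'pos|force'
python3 - <<'E'
from h import *
p,Rm=st(); a,m=snap('scene')
g=cv2.cvtColor(a,cv2.COLOR_RGB2GRAY); hsv=cv2.cvtColor(a,cv2.COLOR_RGB2HSV)
# box mask: low saturation blob near expected centre
c=proj(m,(.563,p[1]+.06,.04)); mask=(hsv[...,1]<70).astype(np.uint8)
mask=cv2.morphologyEx(mask,cv2.MORPH_OPEN,np.ones((3,3)))
n,l,s,_=cv2.connectedComponentsWithStats(mask); k=l[int(c[1]),int(c[0])]; print(c,k,s[k])
# gap check: intensity profile along bay y at x=.563, from rim front edge out beyond the batten
for x in (.53,.60):
    print(x,[(y,a[tuple(int(round(v)) for v in proj(m,(x,y/1000,.04)))[::-1]].tolist()) for y in range(405,450,5)])
E
```

```text
ee_pos: [0.5611, 0.3123, 0.0459]
wrist_force: [-0.4, -5.7, 1.7]
ee_pos: [0.5609, 0.3126, 0.0457]
wrist_force: [-3.8, -16.2, 6.9]
t 31.4 p [0.5609 0.3126 0.0457] F [ -3.8 -16.2   6.9] g 0.998
tool axes cols
 [[-0.004 -0.003  1.   ]
 [ 0.495  0.869  0.004]
 [-0.869  0.495 -0.002]]
[375.32850603 340.64168308] 78 [ 286  202  169  218 8979]
0.53 [(405, [160, 160, 165]), (410, [69, 68, 76]), (415, [177, 177, 182]), (420, [133, 137, 139]), (425, [168, 172, 176]), (430, [210, 178, 121]), (435, [230, 199, 147]), (440, [229, 195, 142]), (445, [229, 200, 160])]
0.6 [(405, [97, 99, 98]), (410, [49, 46, 53]), (415, [70, 71, 73]), (420, [137, 138, 143]), (425, [185, 185, 190]), (430, [224, 189, 132]), (435, [229, 192, 138]), (440, [230, 200, 147]), (445, [229, 196, 143])]
```

Batten contact is felt: y stalled at 0.3126 and the force jumped to 16 N. One slight press to square the stack, then back off.

```bash
python3 -m handwheel '[-1,0.0005,0.0009,0,0,0,0, -1,0,0,0,0,0,0, -1,0,0,0,0,0,0]' | grep -E 'pos|force'; python3 -m handwheel '[-1,-0.0015,-0.0026,0,0,0,0, -1,-0.005,-0.0087,0,0,0,0, -1,-0.02,-0.034,0,0,0,0, -1,-0.025,-0.043,0,0,0,0, -1,-0.045,0.025,0,0,0,0, -1,-0.045,0.025,0,0,0,0, -1,-0.045,0.025,0,0,0,0, -1,-0.027,-0.047,0,0,0,0, -1,-0.027,-0.047,0,0,0,0, -1,-0.027,-0.047,0,0,0,0, -1,0,0,0,0,0,0, -1,0,0,0,0,0,0]'
python3 - <<'E'
from h import *
p,Rm=st(); a,m=snap('top','t10.png'); b,n=snap('scene','s10.png')
hs=cv2.cvtColor(a,cv2.COLOR_RGB2HSV)[...,1].astype(np.float32); hb=cv2.cvtColor(b,cv2.COLOR_RGB2HSV)[...,1].astype(np.float32)
samp=lambda h,q:float(cv2.remap(h,np.float32([[q[0]]]),np.float32([[q[1]]]),1)[0,0])
def edge(h,mm,pt,dr,z=.08):  # first rise in saturation going outward
    s=[samp(h,proj(mm,(*(np.array(pt)+dr*t),z))) for t in np.arange(.03,.09,.001)]
    i=[k for k,v in enumerate(s) if v>70]; return round(.03+.001*i[0],3) if i else None
for nm,h,mm in (('top',hs,m),('scene',hb,n)):
    c=np.array([.563,.369])
    for d in ((1,0),(-1,0),(0,1),(0,-1)):
        d=np.array(d,float); t=np.array([-d[1],d[0]])
        print(nm,d,[edge(h,mm,c+t*o,d) for o in (-.04,-.025,0,.025,.04)])
# bystanders: change vs the first top picture
o=cv2.imread('pics/top0.png')[:,:,::-1]; df=cv2.absdiff(o,a).max(2)
for nme,(u,v) in dict(bushing=(202,275),covered=(332,157),coupling=(363,133),jar=(273,134),can=(160,128),fuse=(228,135),breaker=(408,130),purple=(148,340)).items(): print(nme,df[v-18:v+18,u-18:u+18].mean().round(1),end='; ')
E
```

```text
ee_pos: [0.5608, 0.3127, 0.0457]
wrist_force: [-5.7, -20.0, 8.9]
time: 33.33
ee_pos: [0.5632, 0.0503, 0.2006]
eef_rot: [0.407, 1.533, 0.417]
wrist_force: [0.1, 1.1, -0.4]
gripper_width: 1.001
t 33.325 p [0.5632 0.0503 0.2006] F [ 0.1  1.1 -0.4] g 1.001
tool axes cols
 [[-0.003 -0.006  1.   ]
 [ 0.502  0.865  0.006]
 [-0.865  0.502  0.   ]]
top [1. 0.] [0.065, 0.063, 0.063, 0.063, 0.063]
top [-1.  0.] [0.07, 0.074, 0.074, 0.075, 0.074]
top [0. 1.] [0.062, 0.062, 0.061, 0.061, 0.061]
top [ 0. -1.] [0.08, 0.069, 0.08, 0.08, 0.074]
scene [1. 0.] [0.088, 0.088, 0.086, 0.085, 0.085]
scene [-1.  0.] [0.063, 0.063, 0.064, 0.063, 0.063]
scene [0. 1.] [0.062, 0.062, 0.062, 0.062, 0.062]
scene [ 0. -1.] [0.062, 0.061, 0.061, 0.061, 0.062]
bushing 13.1; covered 40.1; coupling 32.3; jar 47.8; can 10.2; fuse 10.6; breaker 11.8; purple 11.2;
```

```bash
python3 -m handwheel '[-1,-0.05,0,0,0,0,0, -1,-0.05,0,0,0,0,0, -1,0,0,0,0,0,0, -1,0,0,0,0,0,0]' | grep -E 'time|pos'
python3 - <<'E'
from h import *
o=cv2.imread('pics/scene0.png'); a=snap('scene','s11.png')[0][:,:,::-1]
m=bot.camera_model('scene'); G=lambda i:cv2.Canny(i,60,140)
for n,(x,y,z) in dict(bushing=(.378,.182,.02),covered=(.64,-.16,.05),coupling=(.69,-.25,.03),jar=(.70,-.03,.03),can=(.72,.25,.09),fuse=(.70,.1,.03),breaker=(.69,-.37,.03),purple=(.23,.3,.04)).items():
    u,v=proj(m,(x,y,z)).astype(int); t=o[v-16:v+16,u-16:u+16]
    r=cv2.matchTemplate(a[v-22:v+22,u-22:u+22],t,cv2.TM_CCOEFF_NORMED); k=cv2.minMaxLoc(r); print(n,(u,v),'score',round(k[1],2),'shift px',(k[3][0]-6,k[3][1]-6))
E
```

```text
time: 33.92
ee_pos: [0.5634, 0.0008, 0.2871]
bushing (np.int64(354), np.int64(248)) score 1.0 shift px (0, 0)
covered (np.int64(201), np.int64(230)) score 0.6 shift px (0, 0)
coupling (np.int64(168), np.int64(227)) score 1.0 shift px (0, 0)
jar (np.int64(216), np.int64(275)) score 0.85 shift px (0, 0)
can (np.int64(290), np.int64(346)) score 1.0 shift px (0, 0)
fuse (np.int64(250), np.int64(307)) score 1.0 shift px (0, 0)
breaker (np.int64(145), np.int64(206)) score 1.0 shift px (0, 0)
purple (np.int64(422), np.int64(236)) score 0.99 shift px (0, 0)
```

All bystanders show zero shift, the stack is square against the batten, and the robot is clear. Handing in.

```bash
python3 -c "
from station import bot
print(bot.finish_job())"
```

```text
the job is handed in; nothing more can be done
None
```

The three boxes are nested and the stack is home in the bay; I handed in at about 34 s of the 72 s allowed. I lowered the middle box into the large one and the small one into the middle by their tabs, then let go. I pushed the stack along the bench with the open fingers: first in +x to line it up, then in +y into the bay until it stopped against the back batten.

**Checks that passed**
- **Nesting:** after letting go, the wrist picture showed the three rims level and concentric, with the two tabs on different sides. The last picture I looked at, just before the mouth, still showed them nested.
- **Batten contact:** the push stalled at y = 0.3126 m as the force rose to 16 N, then 20 N on a last light press.
- **Square:** after backing off, the rim's back edge was straight to within about 1 mm in both fixed cameras. It lay at y ≈ 0.430 m, against about 0.429 m for the batten.
- **Other items:** the seven listed items and the purple box showed no shift in the scene camera.

**Checks that were weak or disagreed**
- **Covered box and jar:** these matched less well (scores 0.60 and 0.85). I put that down to the arm's shadow and did not confirm it.
- **Other edges:** the −x and −y edges in the top view and the +x edge in the scene view did not read cleanly, so I relied on the other camera for those.
- **Final nesting:** I did not look at a picture of the stack after it went into the bay.

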